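Set the stem stop of a valve refacer with its knurled feed wheel

TASK

On the slide rail of the valve refacer, roll the knurled steel feed wheel with a fingertip, resting it on the exposed top and stroking towards the valve as often as needed, until the gap has closed to the gauge mark: the flat front face of the stop rod's nose stands over the dark line cut across the V-block carriage. Turn only the wheel, neither pinching it nor touching the rod, keep the nose off the valve, leave the valve in its V-blocks and the things around undisturbed, and finish with the hand clear.

Things in the scene. Friction and masses are not known exactly. Their poses are not given: they have to be found in the camera images.
- slide_rail: Fixed unit: steel rail 350 mm long on red feet, rail top 40 mm above the bench, with a red stop head. Origin on the bench below the middle of the wheel. y runs along the rail from wheel to valve (the rod advances to +y); x is along the wheel's shaft, from wheel to rail; z up. Rail and rod lie at x = 40 mm; stop head x 20..64, y -35..35 mm, 80 mm high, two screw heads on it 86 mm
- wheel_top (a point): The highest point of the feed wheel's rim (fixed point on slide_rail, 92 mm above the bench): here a fingertip from above meets the rim. Nothing stands above it; it is 12 mm above the red stop head beside it and 18 mm above the red yoke cheek (x -22 to -16 mm) on its other side
- feed_wheel: Knurled steel feed wheel, 72 mm diameter, 18 mm wide, beside the stop head. Origin on its level shaft, 56 mm above the bench; turns with it. Friction about 2 N at the rim, stays where left, grips a dragged finger well. Rack and pinion: rolling its top towards +y of slide_rail advances the rod to +y, 12 mm per 36 mm of rim travel; rolling back retracts it. A press of 5 to 15 N is plenty
- stop_rod: Steel stop rod, 12 mm diameter, running along y of slide_rail, 70 mm above the bench, with a 26 mm diameter, 8 mm thick nose disc at its front end. Origin at the centre of the nose's flat front face. Moved only by the wheel, not to be touched
- stop_face (a point): Centre of the flat front face of the stop rod's nose (the face that looks towards the valve, along +y of slide_rail)
- vee_carriage: Aluminium plate 64 mm wide, 132 mm long, 8 mm thick, clamped on the rail beyond the nose, with two V-blocks; axes parallel to slide_rail's. Origin below the gauge line at the plate's underside, 40 mm above the bench. The dark gauge line, 5 mm wide, runs across the plate along x at y = 0. The nose's front face starts at negative y here (13 to 32 mm short) and must come to y = 0
- gauge_line (a point): Middle of the gauge line, on the plate's top face (48 mm above the bench), straight below the rod's centre line
- valve: Loose engine valve lying in the V-blocks, stem 8 mm diameter, 119 mm long overall, head 34 mm diameter, its axis in line with the rod 70 mm above the bench. Origin at the stem tip, which faces the nose 8 to 10 mm beyond the middle of the gauge line; y axis runs from the tip to the head
- valve_mid (a point): Point on the valve's stem, 55 mm from its tip
- spare_valve_mid (a point): Loose spare valve standing on its head (38 mm diameter) with the stem up, 116 mm tall; point half-way up on its axis. Bystander
- oil_bottle_mid (a point): Loose grey oil bottle, 52 mm diameter, 120 mm tall; point half-way up on its axis. Bystander
- wrench: Loose steel wrench lying flat on the bench, 160 mm long. Bystander

How it is judged:
On the way:
1. the fingertip is on the wheel and the rod has advanced at least 4 mm (contact force between the fingers and feed_wheel above 0.3 N and distance of stop_face from where it was at the start of the episode above 0.004 m), for 0.02 s.
At the end, for the whole second after the job is handed in: The nose's front face stands over the 5 mm wide gauge line (within 2.5 mm of its middle) with the rod at rest; the valve still lies in its V-blocks, within 4 mm of where it was, and the spare valve, oil bottle and wrench are within 12 mm of where they were (y of stop_face in the frame of vee_carriage between -0.0025 and 0.0025 m and linear speed of stop_rod below 0.002 m/s and distance of each of valve_mid, valve from where it was at the start of the episode below 0.004 m and distance of each of spare_valve_mid, oil_bottle_mid, wrench from where it was at the start of the episode below 0.012 m); the robot touches nothing.
It fails at once if the nose runs against the valve, or the valve is pushed or lifted from its place in the V-blocks (more than 4 mm) (distance of any of valve, valve_mid from where it was at the start of the episode above 0.004 m or contact force between stop_rod and valve above 0.3 N).
It fails at once if the rod is pushed directly instead of by the wheel (contact force between any of the fingers, the arm and stop_rod above 1 N).
It fails at once if the wheel is gripped between the fingers (fingers straddling its rim, grasp point within 46 mm of its axis) instead of rolled under a fingertip (contact force between the fingers and feed_wheel above 0.3 N and distance between the grasp point and feed_wheel below 0.046 m).
It fails at once if a bystander is lifted or moved by more than 12 mm (distance of any of spare_valve_mid, oil_bottle_mid, wrench from where it was at the start of the episode above 0.012 m).
It also fails if it takes over 51 s, if anything falls off the work surface, if the arm or the gripper's body presses on something with over 40 N, if the wrist force passes 120 N, or if a joint passes its speed limit or range.

ROBOT

A 6-joint arm with a two-finger parallel gripper is mounted at the origin on the work surface. World frame = base frame: x ahead of the robot, y to its left, z up, the work surface at z = 0. Lengths are in m, angles in rad, forces in N, time in s.
With the tool pointing down it reaches from about 0.25 to 0.725 m from the base axis. Payload 4 kg.
Tool frame: the origin (TCP) lies on the centre line of the jaws, within the pads' length; the fingertips stand 19 mm ahead of it and the grasp point (between the pads) is the TCP; z points along the fingers, y is the line along which they close (so a half turn about z gives the same grasp; the last joint's range is limited). The gripper opens to 85 mm and grips with 20 to 120 N. Pads are 22 mm wide; open, the fingers measure 114 mm over their backs; the gripper's body (76 mm by 85 mm) begins 54 mm behind the grasp point. The pads swing forward as they close: fully open they stand 13 mm farther back than shut.
Start: joints at [1.221, 0.241, 0.005, 1.335, 0, 1.571], TCP at [0.171, 0.47, 0.218] pointing down, gripper open.
Joint ranges: [-2.72, 2.72], [-1.05, 1.87], [-1.09, 1.28], [-1.99, 2.15], [-1.42, 1.44], [-3.14, 3.14]. Speed limits (rad/s): [2.79, 2.79, 3.14, 3.14, 3.14, 3.14].

INTERFACE

Orientations are given as a unit quaternion [w, x, y, z].
In Python, from workcell import sensors, eyes, ticket, models gives the robot as it stands.
- The arm moves only by the shell command python3 -m pendant 'ROWS' [OPENING]. ROWS is JSON, a list of rows, each a list of 2 entries, a list of its own where there are three numbers: the shift along the world's x, y, z in units of 60 mm (1.0 is 60 mm), then the turn about the world's z in degrees. A call has 1 to 12 rows; each row shifts and turns the commanded pose from where the row before left it; what a row does not reach is not made up. A row lasts 1/8 s, in which the tool goes at most 62.5 mm and 10.7 degrees, less where a joint would pass 70% of its speed; a pose out of reach is approached as far as the arm can. A call is refused whole if a number of a shift passes 1 or a number of a turn 10.7, either way. A call with a gripper value outside its range is refused whole. OPENING is the finger opening in mm, from 0 to 85.4, set as the call begins (- or left out, the last holds). The fingers move at their own pace and stop on an object; the grip force is fixed at half the most. Time passes only in rows, so rows that do not move let the fingers close. It gives the time, the measured TCP pose, the force, the opening and the grip force at its end, in the units of the state.
- sensors.get_obs(): the state, without advancing time (a new reading comes with each control period).
- eyes.get_image(name): name is "scene" or "side" or "wrist"; returns (picture, depth): 400x640x3 uint8, red, green, blue; 400x640 float32, m along the optical axis (not along the pixel's ray), 0 where there is no reading.
- eyes.camera_info(name): a dict with "K" (3x3 intrinsics, pixels), "R" (3x3) and "t" (3): a world point X has camera coordinates R X + t; the wrist camera has in their place "T_tool_cam" (4x4, takes a point from camera to tool coordinates, whose origin is the TCP and whose axes are the flange's). Camera axes: x right, y down, z forward; pixel columns grow to the right and rows downward; lengths in m; the calibration is good to about 2 mm. A picture is of the moment at which its call begins: read the wrist's pose just before it. camera_info takes no time and is no camera call.
- ticket.finish_job(): hands the job in; it is judged then, once.
Trained networks look in the newest picture that a camera, given by its name, has taken for a name from the list of things; names that differ only in an ending like _2 or _b are one class to them, and where a whole thing is asked for, a point or a joint stands for the part that bears it (a point fixed in the world has none). Each returns a list of dicts, best first, with "score" (0 to 1); they miss things now and then, are a little off and sometimes report something else, mostly with a low value. They report only what shows in the picture. A call takes as long as a camera call.
- models.cut_out(camera, name): "mask" (400x640 bool, what is visible of it) and "at" ([column, row] as shares, 0 to 1, of the picture: columns of its width, rows of its height, amid what is visible of it).
- models.pinpoint(camera, name): "at" ([column, row] as shares, 0 to 1, of the picture: columns of its width, rows of its height: a listed point, or the origin of a listed thing).
The state is a dict: "time_s": time; "q": joint angles; "qd": joint speeds; "tau": joint torques, N m; "position": TCP position; "orientation": TCP orientation; "contact_force": force on the tool from outside, world axes, zero at the start; "ft_torque": the same for the moment, N m; "grip_width": finger opening in m; "grip_force": force on a finger pad.
Only numpy, scipy, OpenCV 4.12 (cv2) and the standard library are available. Lean on these libraries where they do the work, as an engineer would, in place of code of your own. Each camera call takes 0.05 s, during which the arm holds its last target. There are 200 camera calls.

## Working session

There is one attempt and no reset: what is moved stays moved. The work goes in short steps, Python scripts to look and compute and a shell command to move; the robot and the scene stay as the last step left them, time stands still between calls to the robot, and variables do not carry over. Pictures are saved under pics/ and viewed, at most 10 in all, crops included, and the job is handed in when it is done.

```bash
mkdir -p pics; cat > h.py <<'E'
import numpy as np, cv2
from workcell import sensors, eyes, ticket, models
def ray(cam,at):
    i=eyes.camera_info(cam);K=np.array(i["K"]);R=np.array(i["R"]);t=np.array(i["t"])
    p=np.array([at[0]*640,at[1]*400,1]);d=R.T@np.linalg.inv(K)@p
    return -R.T@t,d
def onz(cam,at,z):
    o,d=ray(cam,at);return o+d*(z-o[2])/d[2]
E
python3 - <<'E'
from h import *
Z=dict(wheel_top=.092,feed_wheel=.056,stop_face=.07,gauge_line=.048,valve=.07,valve_mid=.07,slide_rail=0,vee_carriage=.04,spare_valve_mid=.058,oil_bottle_mid=.06,wrench=.005)
for c in("scene","side"):
    im,d=eyes.get_image(c);cv2.imwrite(f"pics/{c}0.png",im[:,:,::-1])
    for n in Z:
        r=models.pinpoint(c,n)
        for x in r[:2]: print(c,n,round(x["score"],2),(np.array(x["at"])*[640,400]).round(1),onz(c,x["at"],Z[n]).round(4))
print(sensors.get_obs())
E
```

```text
scene wheel_top 0.68 [343.3 212.6] [0.6182 0.0238 0.092 ]
scene wheel_top 0.57 [302.  203.6] [ 0.5939 -0.0577  0.092 ]
scene feed_wheel 0.95 [300.7 210.3] [ 0.5839 -0.0614  0.056 ]
scene feed_wheel 0.47 [218.2 245.8] [ 0.6669 -0.2238  0.056 ]
scene stop_face 0.66 [347.8 213.1] [0.6036 0.0347 0.07  ]
scene gauge_line 0.7 [350.5 216.5] [0.5965 0.042  0.048 ]
scene gauge_line 0.3 [301.3 214.1] [ 0.5879 -0.0604  0.048 ]
scene valve 0.62 [354.3 210. ] [0.5961 0.0486 0.07  ]
scene valve_mid 0.57 [379.4 204.3] [0.5828 0.1013 0.07  ]
scene valve_mid 0.42 [350.3 218.3] [0.6168 0.039  0.07  ]
scene slide_rail 0.67 [302.3 231.6] [ 0.5995 -0.0597  0.    ]
scene vee_carriage 0.61 [348.  216.9] [0.5917 0.0374 0.04  ]
scene spare_valve_mid 0.69 [348.9 166. ] [0.4648 0.0464 0.058 ]
scene oil_bottle_mid 0.72 [277.9 293.5] [ 0.7751 -0.1032  0.06  ]
scene wrench 0.65 [218.1 248.5] [ 0.6411 -0.2352  0.005 ]
scene wrench 0.19 [343.7 213.4] [0.5568 0.0318 0.005 ]
side wheel_top 0.72 [325.1 216.1] [ 0.5904 -0.0643  0.092 ]
side wheel_top 0.71 [308.7 175.2] [0.5791 0.0796 0.092 ]
side feed_wheel 0.78 [327.1
[... 778 characters left out ...]
0501  0.005 ]
{'time_s': 1.2, 'q': array([1.22101618e+00, 2.40584935e-01, 4.98166128e-03, 1.33523107e+00,
       3.29053619e-05, 1.57079553e+00]), 'qd': array([ 0.00069408, -0.00101018, -0.0003635 ,  0.00010781, -0.00222744,
       -0.00016977]), 'tau': array([-4.45935420e-04, -3.72221947e+01,  2.52691627e+01,  1.45268194e-03,
       -1.57378881e-04, -1.68514845e-05]), 'position': array([0.17132816, 0.46970654, 0.21820698]), 'orientation': array([-1.95093189e-05,  1.73999499e-01,  9.84745741e-01, -1.58564976e-05]), 'contact_force': array([-0.75218029,  0.16987898, -0.78578514]), 'ft_torque': array([-0.02463714,  0.00972545,  0.04804965]), 'grip_force': 0.0, 'grip_width': 0.08542657231341988}
```

View pics/scene0.png

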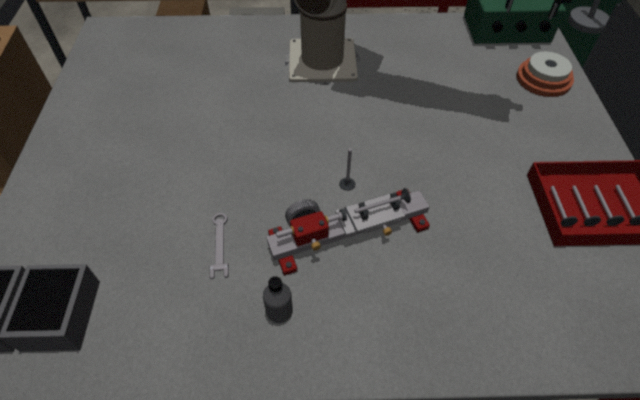

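View pics/side0.png

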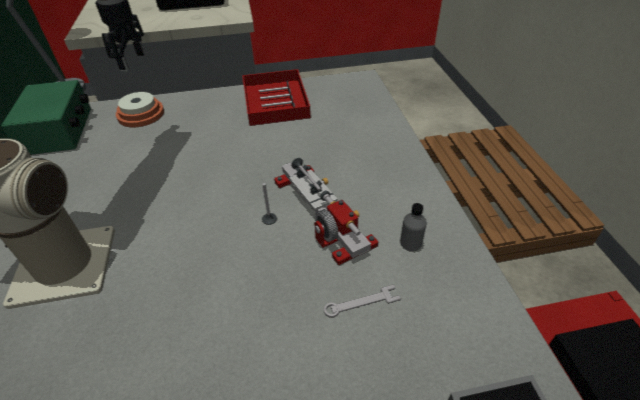

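The scene camera shows the wheel at about (301,210), with the rail running right to the V-blocks at about (390,205). The spare valve is at (348,166), the bottle at (278,300) and the wrench at (219,246). The side camera agrees: wheel at (327,225), nose at about (324,195). Rail yaw is about 16°. I'll move above the wheel with the fingers closing.

```bash
python3 -m pendant '[[[0.58,-0.735,0.07],3],[[0.58,-0.735,0.07],3],[[0.58,-0.735,0.07],3],[[0.58,-0.735,0.07],3],[[0.58,-0.735,0.07],3],[[0.58,-0.735,0.07],3],[[0.58,-0.735,0.07],3],[[0.58,-0.735,0.07],3],[[0.58,-0.735,0.07],3],[[0.58,-0.735,0.07],3],[[0.58,-0.735,0.07],3],[[0.58,-0.735,0.07],3]]' 0
python3 -m pendant '[[[0,0,0],0],[[0,0,0],0]]'
cat >> h.py <<'E'
from scipy.spatial.transform import Rotation as Ro
def wray(o,at):
    i=eyes.camera_info("wrist");T=np.array(i["T_tool_cam"]);K=np.array(i["K"])
    q=o["orientation"];R=Ro.from_quat([q[1],q[2],q[3],q[0]]).as_matrix()
    d=R@T[:3,:3]@np.linalg.inv(K)@np.array([at[0]*640,at[1]*400,1])
    return o["position"]+R@T[:3,3],d
def wonz(o,at,z):
    c,d=wray(o,at);return c+d*(z-c[2])/d[2]
def wlook(name,Z):
    o=sensors.get_obs();im,dep=eyes.get_image("wrist");cv2.imwrite(f"pics/{name}.png",im[:,:,::-1])
    for n in Z:
        for x in models.pinpoint("wrist",n)[:2]: print(n,round(x["score"],2),(np.array(x["at"])*[640,400]).round(1),wonz(o,x["at"],Z[n]).round(4))
    return o,im,dep
ZZ=dict(wheel_top=.092,feed_wheel=.056,stop_face=.07,gauge_line=.048,valve=.07,valve_mid=.07)
E
python3 - <<'E'
from h import *
o,im,d=wlook("w1",ZZ);print(o["position"],o["orientation"],o["grip_width"])
E
```

```text
time_s: 2.7
position: [0.59, -0.0611, 0.2688]
orientation: [0.0, -0.14, 0.99, 0.0]
contact_force: [0.6, 0.6, 0.3]
grip_width: 0.0001
grip_force: 0.0
time_s: 2.95
position: [0.5885, -0.0594, 0.268]
orientation: [-0.001, -0.138, 0.99, 0.0]
contact_force: [0.3, 0.2, -0.0]
grip_width: -0.0001
grip_force: 0.0
wheel_top 0.78 [316.6 178.4] [ 0.5905 -0.0578  0.092 ]
feed_wheel 0.67 [314.2 176.1] [ 0.5973 -0.0593  0.056 ]
stop_face 0.65 [373.6 203.2] [0.6083 0.0282 0.07  ]
gauge_line 0.77 [379.8 196.9] [0.603  0.0404 0.048 ]
valve 0.94 [393.2 204.3] [0.6024 0.0546 0.07  ]
valve 0.3 [420.4 103.3] [0.4713 0.0391 0.07  ]
valve_mid 0.58 [433.3 198.7] [0.5799 0.1039 0.07  ]
[ 0.58852839 -0.05937414  0.26804661] [-6.56860095e-04 -1.38444097e-01  9.90369962e-01  3.73432725e-04] -0.00014179933598037174
```

View pics/w1.png

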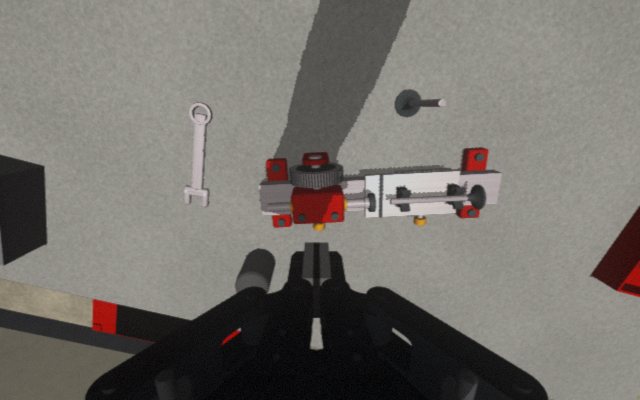

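The wrist view shows the wheel at about (316,176), the red stop head at (318,205), the nose at (373,203), the gauge line just right of it at (380,197), and the valve stem from 390 to 475. The rail lies almost level in the image, so tool y is along the rail. Next I descend behind the wheel top.

```bash
python3 -m pendant '[[[0.08,-0.15,-0.4],0],[[0,0,-0.6],0],[[0,0,-0.6],0],[[0,0,-0.5],0],[[0,0,-0.3],0],[[0,0,-0.1],0],[[0,0,0],0]]'
python3 -m pendant '[[[0,0,-0.05],0],[[0,0,-0.05],0],[[0,0,0],0]]'
python3 - <<'E'
from h import *
o,im,d=wlook("w2",ZZ);print(o["position"],o["contact_force"])
E
```

```text
time_s: 4.18
position: [0.5938, -0.0682, 0.1189]
orientation: [0.0, -0.139, 0.99, -0.0]
contact_force: [0.4, 0.5, 1.0]
grip_width: 0.0002
grip_force: 0.0
time_s: 4.55
position: [0.5937, -0.0685, 0.1127]
orientation: [0.0, -0.139, 0.99, -0.0]
contact_force: [0.3, -0.2, -0.5]
grip_width: 0.0001
grip_force: 0.0
wheel_top 0.87 [327.  231.5] [ 0.592  -0.0607  0.092 ]
wheel_top 0.58 [424.7 263.5] [0.597 0.016 0.092]
feed_wheel 0.64 [327.4 216.9] [ 0.5953 -0.058   0.056 ]
stop_face 0.8 [422.7 263. ] [0.6076 0.0276 0.07  ]
gauge_line 0.8 [427.  247.3] [0.602  0.0381 0.048 ]
valve 0.7 [522.7 256.9] [0.5796 0.1042 0.07  ]
valve 0.65 [452.6 263.1] [0.6009 0.0515 0.07  ]
[ 0.59372819 -0.06850608  0.11267293] [ 0.34507343 -0.15147895 -0.51801871]
```

View pics/w2.png

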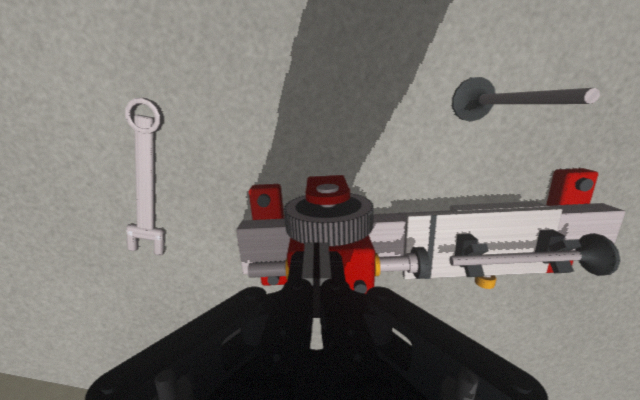

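The close view shows the fingertip over the wheel rim at (327,231), nose front at about column 430, gauge line at about 433 (lower plane) and the valve tip at about (452,262). The gap is roughly 12–16 mm. I'll press lightly, then stroke.

```bash
python3 -m pendant '[[[0,0,-0.03],0],[[0,0,-0.02],0],[[0,0,0],0]]'
```

```text
time_s: 5.28
position: [0.5936, -0.0685, 0.1094]
orientation: [-0.0, -0.139, 0.99, 0.0]
contact_force: [0.4, 0.2, 0.7]
grip_width: 0.0
grip_force: 0.0
```

```bash
python3 -m pendant '[[[0,0,-0.02],0],[[0,0,0],0]]'; python3 -m pendant '[[[0,0,-0.02],0],[[0,0,0],0]]'
```

```text
time_s: 5.52
position: [0.5937, -0.0685, 0.1083]
orientation: [-0.0, -0.139, 0.99, 0.0]
contact_force: [-0.5, 0.1, -0.6]
grip_width: 0.0001
grip_force: 0.0
time_s: 5.78
position: [0.5937, -0.0685, 0.1071]
orientation: [-0.0, -0.139, 0.99, 0.0]
contact_force: [-0.4, 0.2, -0.2]
grip_width: -0.0001
grip_force: 0.0
```

```bash
python3 - <<'E'
from h import *
o=sensors.get_obs();im,dep=eyes.get_image("wrist");cv2.imwrite("pics/w3.png",cv2.resize(im[180:300,240:440],None,fx=4,fy=4,interpolation=cv2.INTER_CUBIC)[:,:,::-1])
m=models.cut_out("wrist","feed_wheel")[0]["mask"]
v,u=np.nonzero(m&(dep>0))
P=[]
for a,b in zip(u,v):
    c,d=wray(o,[(a+.5)/640,(b+.5)/400]);P.append(c+d*dep[b,a])
P=np.array(P);yaw=np.deg2rad(16.5);X=np.array([np.cos(yaw),np.sin(yaw)]);Y=np.array([-X[1],X[0]])
L=np.c_[(P[:,:2]-[.591,-.059])@X,(P[:,:2]-[.591,-.059])@Y,P[:,2]]
print(len(L),np.percentile(L,[0,2,50,98,100],axis=0).round(4))
t=L[:,2]>np.percentile(L[:,2],80);print("top",L[t].mean(0),L[t].min(0),L[t].max(0))
# finger tip in image
K=np.array(eyes.camera_info("wrist")["K"]);T=np.linalg.inv(np.array(eyes.camera_info("wrist")["T_tool_cam"]))
for y in(-.011,0,.011):
  for x in (-.011,.011):
    p=K@(T@[x,y,.019,1])[:3];print(x,y,(p[:2]/p[2]).round(1),p[2].round(3),dep[int(p[1]/p[2]),int(p[0]/p[2])])
E
```

```text
Traceback (most recent call last):
  File "h.py", line 11, in wray
    i=eyes.camera_info("wrist");T=np.array(i["T_tool_cam"]);K=np.array(i["K"])
ValueError: time passes only in moves, steps and waits
```

View pics/w3.png

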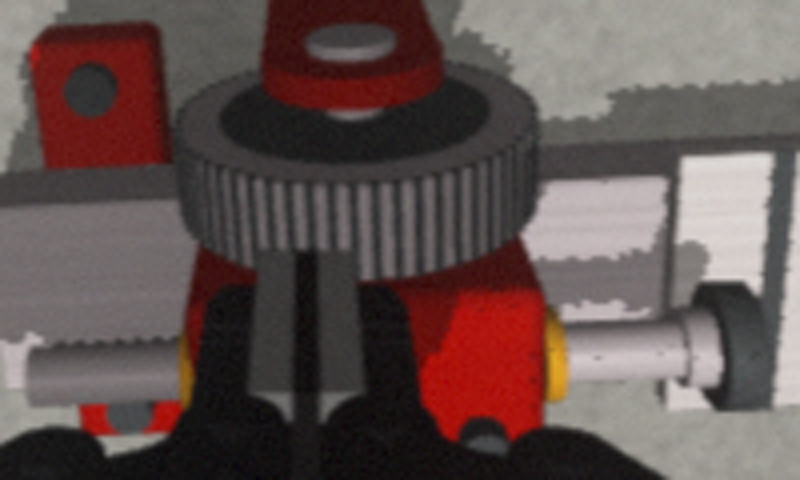

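```bash
cat > w.py <<'E'
from h import *
def wheel(yawd=16.5,c0=(.591,-.059)):
    o=sensors.get_obs();im,dep=eyes.get_image("wrist");i=eyes.camera_info("wrist")
    m=models.cut_out("wrist","feed_wheel")[0]["mask"]
    K=np.array(i["K"]);T=np.array(i["T_tool_cam"]);q=o["orientation"];R=Ro.from_quat([q[1],q[2],q[3],q[0]]).as_matrix()
    v,u=np.nonzero(m&(dep>0));C=(np.linalg.inv(K)@np.c_[u+.5,v+.5,np.ones(len(u))].T)*dep[v,u]
    P=(R@(T[:3,:3]@C+T[:3,3:])).T+o["position"]
    yaw=np.deg2rad(yawd);X=np.array([np.cos(yaw),np.sin(yaw)]);Y=np.array([-X[1],X[0]])
    L=np.c_[(P[:,:2]-c0)@X,(P[:,:2]-c0)@Y,P[:,2]]
    print(len(L),np.percentile(L,[0,2,50,98,100],axis=0).round(4))
    t=L[:,2]>np.percentile(L[:,2],85);print("top",L[t].mean(0),L[t].min(0),L[t].max(0))
    Ti=np.linalg.inv(T)
    for y in(-.011,0,.011):
      for x in (-.011,.011):
        p=K@(Ti@[x,y,.019,1])[:3];print(x,y,(p[:2]/p[2]).round(1),p[2].round(3))
    print("tip", o["position"][:2]@X-np.array(c0)@X, o["position"][:2]@Y-np.array(c0)@Y)
if __name__=="__main__": wheel()
E
python3 w.py
```

```text
3753 [[-0.0145 -0.0396 -0.0003]
 [-0.0079 -0.0321  0.0386]
 [-0.005   0.0017  0.0814]
 [ 0.0108  0.0335  0.0931]
 [ 0.0231  0.044   0.1264]]
top [0.00140587 0.00194291 0.0925591 ] [-0.01142741 -0.01538316  0.09142936] [0.01158925 0.01409973 0.12642345]
-0.011 -0.011 [300.3 245.9] 0.197
0.011 -0.011 [299.7 217.4] 0.19
-0.011 0 [315.7 245.9] 0.197
0.011 0 [315.7 217.5] 0.19
-0.011 0.011 [331.1 245.9] 0.197
0.011 0.011 [331.7 217.5] 0.19
tip -6.605436854634217e-05 -0.009881314726916196
```

```bash
python3 - <<'E'
from h import *
im,dep=eyes.get_image("wrist");i=eyes.camera_info("wrist");K=np.array(i["K"]);T=np.array(i["T_tool_cam"])
for v in range(234,290,4):
  r=[]
  for u in (308,325):
    p=T@np.r_[np.linalg.inv(K)@[u+.5,v+.5,1]*dep[v,u],1];r+=[p[:3].round(4)]
  print(v,*r)
print(sensors.get_obs()["grip_width"])
E
```

```text
234 [-0.0014 -0.005   0.0179] [0.0006 0.0067 0.0139]
238 [-0.0044 -0.0051  0.0176] [-0.003   0.0068  0.015 ]
242 [-0.0079 -0.0051  0.0184] [-0.0064  0.0068  0.0156]
246 [ 0.0114 -0.0038 -0.0226] [ 0.0112  0.0054 -0.0223]
250 [ 0.0107 -0.0038 -0.0258] [ 0.0112  0.0053 -0.0266]
254 [ 0.0112 -0.0036 -0.0308] [ 0.0107  0.0052 -0.0299]
258 [ 0.0106 -0.0036 -0.0337] [ 0.0113  0.005  -0.0348]
262 [ 0.0108 -0.0034 -0.0378] [ 0.0105  0.005  -0.0373]
266 [ 0.0109 -0.0033 -0.0415] [ 0.0113  0.0048 -0.042 ]
270 [ 0.011  -0.0033 -0.045 ] [ 0.0116  0.0047 -0.0459]
274 [ 0.0111 -0.0032 -0.0483] [ 0.011   0.0046 -0.0481]
278 [ 0.0105 -0.0031 -0.0506] [ 0.0108  0.0045 -0.051 ]
282 [ 0.0125 -0.0029 -0.0562] [ 0.0129  0.0043 -0.0568]
286 [ 0.0122 -0.0029 -0.0586] [ 0.0113  0.0043 -0.0573]
-6.140291020791144e-05
```

```bash
python3 - <<'E'
from h import *
out=[]
o=sensors.get_obs();X=o["position"]
for c in("side","scene"):
    im,dep=eyes.get_image(c);i=eyes.camera_info(c);K,R,t=[np.array(i[k]) for k in("K","R","t")]
    f=lambda p:(lambda q:(q/q[2])[:2])(K@(R@p+t))
    a=f(X);b=f(X-[0,0,.019]);print(c,"TCP",a,"tip",b,"wheeltop",f(np.array([.592,-.0575,.092])), "-22mm",f(X+[0,0,.022]))
    u,v=int(a[0]),int(a[1]);cr=im[v-40:v+40,u-50:u+50];out.append(cv2.resize(cr,None,fx=4,fy=6,interpolation=cv2.INTER_CUBIC));print("crop origin",u-50,v-40)
cv2.imwrite("pics/s4.png",np.hstack(out)[:,:,::-1])
E
```

```text
side TCP [326.9473249  212.30927262] tip [327.06891689 218.42960294] wheeltop [325.23410932 213.83778664] -22mm [326.80203594 204.99615546]
crop origin 276 172
scene TCP [296.34658914 198.97390412] tip [296.6982933  204.77852213] wheeltop [302.10672353 202.84023504] -22mm [295.92472792 192.0113957 ]
crop origin 246 158
```

View pics/s4.png

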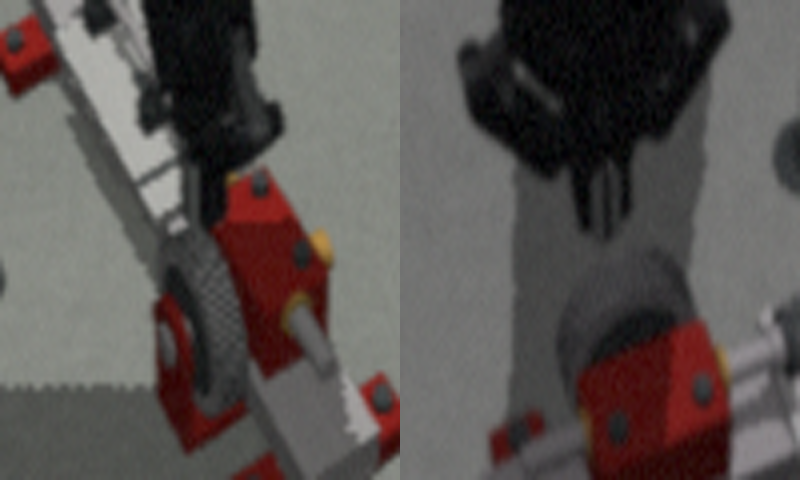

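Scene and side crops agree with the wrist depth: the real fingertip, near (297,198) in scene, still floats well above the wheel. It ends about 22 mm behind the reported TCP. That means the reported frame lies about 41 mm ahead of the true grasp point, so contact should come near reported z ≈ 0.070. I'll descend gently and let the force confirm it.

```bash
python3 -m pendant '[[[0.02,0,-0.2],0],[[0,0,-0.2],0],[[0,0,-0.1],0],[[0,0,0],0]]'; python3 -m pendant '[[[0,0,-0.03],0],[[0,0,0],0]]'; python3 -m pendant '[[[0,0,-0.03],0],[[0,0,0],0]]'
```

```text
time_s: 6.62
position: [0.5947, -0.0697, 0.0783]
orientation: [-0.0, -0.138, 0.99, -0.001]
contact_force: [-2.3, -2.8, 8.9]
grip_width: 0.0003
grip_force: 4.6
time_s: 6.88
position: [0.5949, -0.0702, 0.078]
orientation: [0.001, -0.138, 0.99, -0.002]
contact_force: [-6.2, -2.6, 15.8]
grip_width: -0.0
grip_force: 7.9
time_s: 7.12
position: [0.5954, -0.0713, 0.0776]
orientation: [0.001, -0.138, 0.99, -0.003]
contact_force: [-7.7, -5.5, 21.3]
grip_width: -0.0001
grip_force: 10.8
```

```bash
python3 -m pendant '[[[0,0,0.02],0],[[-0.025,0.085,0.01],0],[[-0.025,0.085,0],0],[[-0.025,0.085,0],0],[[0,0,0],0]]'
python3 - <<'E'
from h import *
o,im,d=wlook("w5",dict(stop_face=.07,gauge_line=.048,valve=.07))
E
```

```text
time_s: 7.75
position: [0.5899, -0.0552, 0.0787]
orientation: [0.0, -0.138, 0.99, -0.002]
contact_force: [-8.2, -3.6, 20.2]
grip_width: 0.0
grip_force: 10.0
stop_face 0.67 [426.3 287.7] [0.6054 0.0308 0.07  ]
stop_face 0.16 [114.9 188.3] [ 0.5909 -0.1857  0.07  ]
gauge_line 0.57 [431.3 266.4] [0.599  0.0411 0.048 ]
valve 0.84 [456.5 288.1] [0.5998 0.0515 0.07  ]
```

View pics/w5.png

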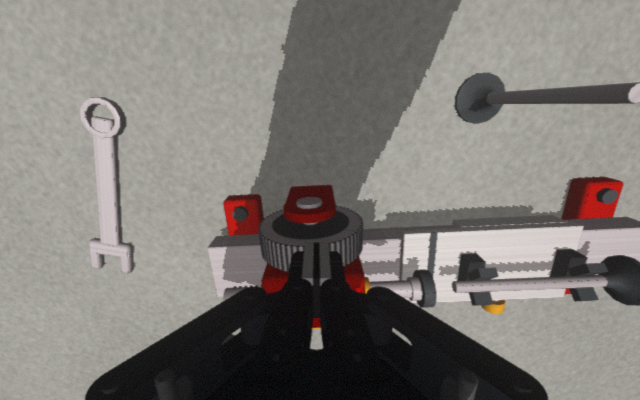

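The wheel rolls: nose front is now at about column 434, with the gauge line at about 433 (lower plane) and the valve tip at about (455,287). The rod has advanced about 3.5 mm and roughly 12 mm remains. Nothing else has moved. Next: finish this stroke, lift and return, then repeat at a slightly lighter press.

```bash
python3 -m pendant '[[[-0.025,0.085,0.01],0],[[-0.025,0.085,0],0],[[0,0,0],0]]'
python3 -m pendant '[[[0,0,0.2],0],[[0.07,-0.23,0],0],[[0.07,-0.23,0],0],[[0,0,-0.1],0],[[0,0,-0.06],0],[[0,0,0],0]]'
```

```text
time_s: 8.32
position: [0.5859, -0.0434, 0.077]
orientation: [-0.001, -0.139, 0.99, -0.0]
contact_force: [-6.1, -1.2, 11.8]
grip_width: -0.0
grip_force: 5.6
time_s: 9.07
position: [0.5955, -0.0712, 0.0782]
orientation: [-0.0, -0.139, 0.99, -0.001]
contact_force: [-0.8, -2.0, 2.5]
grip_width: -0.0005
grip_force: 1.3
```

Light contact. Press about 2 mm more and stroke 26 mm.

```bash
python3 -m pendant '[[[0,0,-0.03],0],[[-0.024,0.08,0.01],0],[[-0.024,0.08,0],0],[[-0.024,0.08,0],0],[[-0.024,0.08,0],0],[[-0.024,0.08,-0.01],0],[[0,0,0],0]]'
python3 -m pendant '[[[0,0,0.2],0],[[0.06,-0.2,0],0],[[0.06,-0.2,0],0],[[0,0,0],0]]'
python3 - <<'E'
from h import *
o,im,d=wlook("w6",dict(stop_face=.07,gauge_line=.048,valve=.07));print(o["contact_force"])
for c in("scene","side"):
    eyes.get_image(c)
    p={n:onz(c,models.pinpoint(c,n)[0]["at"],z) for n,z in dict(stop_face=.07,gauge_line=.048,valve=.07).items()}
    Y=np.array([-.284,.959,0]);print(c,(p["gauge_line"]-p["stop_face"])@Y,(p["valve"]-p["stop_face"])@Y)
E
```

```text
time_s: 9.95
position: [0.5873, -0.0466, 0.0779]
orientation: [-0.001, -0.139, 0.99, -0.0]
contact_force: [-5.9, -1.3, 11.1]
grip_width: 0.0001
grip_force: 5.8
time_s: 10.45
position: [0.596, -0.0719, 0.0879]
orientation: [-0.0, -0.138, 0.99, 0.0]
contact_force: [-0.6, -0.8, -0.7]
grip_width: -0.0001
grip_force: 0.0
stop_face 0.7 [465.7 275.5] [0.5993 0.0441 0.07  ]
gauge_line 0.73 [447.1 260.4] [0.601  0.0406 0.048 ]
valve 0.86 [473.9 278.8] [0.6002 0.0512 0.07  ]
valve 0.3 [465.3 276.4] [0.6001 0.0441 0.07  ]
[-0.59674765 -0.76916286 -0.70877984]
scene -0.08915754359606085 0.002106737041609978Traceback (most recent call last):
  File "<stdin>", line 5, in <module>
IndexError: list index out of range
```

View pics/w6.png

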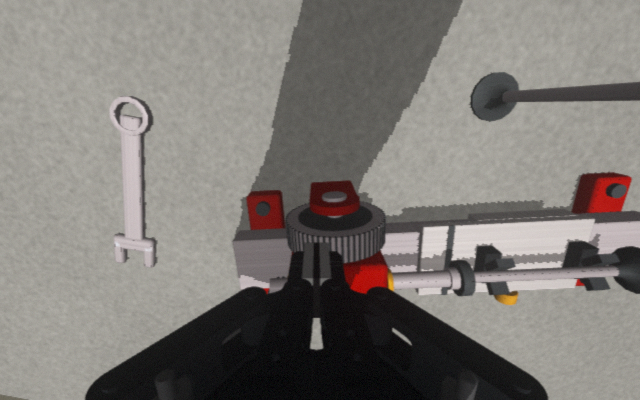

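The nose front is now at about column 475 and the valve tip at about (474,279), so the nose has come close and may be a few mm past the line. Parallax makes this view unreliable, so I'll lift and look square-on above the nose.

```bash
python3 -m pendant '[[[0,0,0.5],0],[[0,0,0.5],0],[[-0.17,0.57,0.4],0],[[-0.17,0.57,0],0],[[-0.17,0.58,0],0],[[0,0,0],0],[[0,0,0],0]]'
python3 - <<'E'
from h import *
o,im,d=wlook("w7",dict(stop_face=.07,gauge_line=.048,valve=.07,valve_mid=.07));print(o["position"])
cv2.imwrite("pics/w7c.png",cv2.resize(im[150:260,260:420],None,fx=5,fy=5,interpolation=cv2.INTER_CUBIC)[:,:,::-1])
E
```

```text
time_s: 11.82
position: [0.5654, 0.0325, 0.1727]
orientation: [0.0, -0.139, 0.99, -0.0]
contact_force: [-0.2, 0.0, 0.8]
grip_width: -0.0002
grip_force: 0.0
stop_face 0.68 [319.  230.9] [0.6023 0.0463 0.07  ]
gauge_line 0.62 [311.2 220.8] [0.6029 0.0377 0.048 ]
gauge_line 0.61 [317.6 233. ] [0.6153 0.0487 0.048 ]
valve 0.7 [324.2 231.7] [0.6017 0.0518 0.07  ]
valve_mid 0.63 [379.9 224.2] [0.5778 0.1042 0.07  ]
[0.56539594 0.03247673 0.1727128 ]
```

View pics/w7c.png

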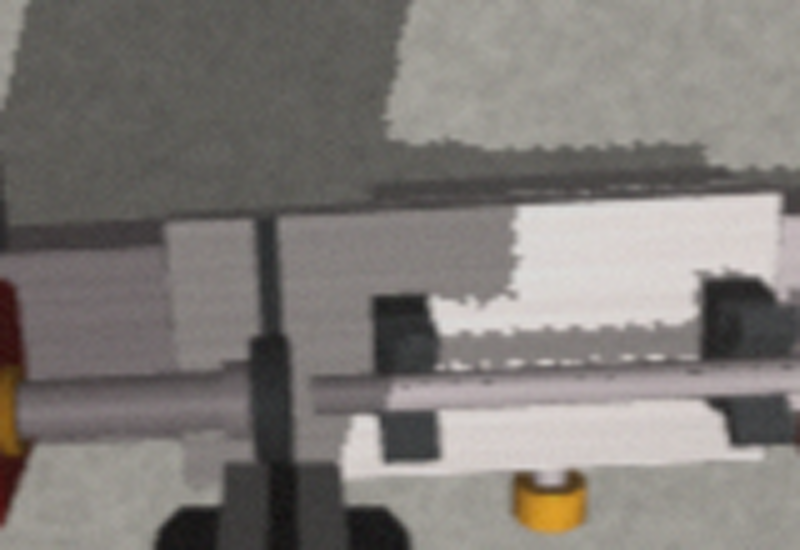

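The crop shows the gauge line at about column 268 (full image 313.6, rows 195–216), the nose disc from 252 to 290 and the valve tip at 313. So the nose is clear of the valve and a little past the line. Computing by how much.

```bash
python3 - <<'E'
from h import *
o=sensors.get_obs()
pt=lambda u,v,z:wonz(o,[(260+u/5)/640,(150+v/5)/400],z)
a=pt(265.5,225,.048);b=pt(268.5,325,.048)
x=(b-a)/np.linalg.norm(b-a);print("yaw",np.degrees(np.arctan2(x[1],x[0])))
v1=pt(700,378,.070);v0=pt(330,393,.070);print("yaw valve",np.degrees(np.arctan2(-(v1-v0)[0],(v1-v0)[1])))
for yaw in(15.5,16.5,17.5):
  y=np.array([-np.sin(np.radians(yaw)),np.cos(np.radians(yaw)),0]);g=(a+b)/2@y
  # face edge: top of rim z .083 / mid ; back edge ; tip
  print(yaw,[round(1e3*(p@y-g),2) for p in (pt(290,395,.083),pt(288,345,.074),pt(252,395,.083),pt(313,394,.070),pt(165,230,.048))])
E
```

```text
yaw 17.31911557876034
yaw valve 18.461171498730376
15.5 [np.float64(4.89), np.float64(4.48), np.float64(-2.55), np.float64(9.76), np.float64(-21.91)]
16.5 [np.float64(4.68), np.float64(4.39), np.float64(-2.76), np.float64(9.44), np.float64(-21.73)]
17.5 [np.float64(4.47), np.float64(4.3), np.float64(-2.96), np.float64(9.13), np.float64(-21.54)]
```

The face is about +4.4 mm past the line and the tip is at +9.2 mm, which fits the given 8–10. Rolling the wheel back about 13 mm of rim with the fingertip will retract the rod by that much.

```bash
python3 -m pendant '[[[0.14,-0.47,0],0],[[0.14,-0.48,0],0],[[0.14,-0.48,0],0],[[0,0,-0.5],0],[[0,0,-0.5],0],[[0,0,-0.4],0],[[0,0,0],0],[[0,0,0],0]]'
python3 -m pendant '[[[0,0,-0.1],0],[[0,0,-0.06],0],[[0,0,0],0]]'
```

```text
time_s: 13.08
position: [0.5912, -0.0536, 0.0895]
orientation: [0.001, -0.139, 0.99, -0.0]
contact_force: [-0.4, 0.2, 0.4]
grip_width: -0.0002
grip_force: 0.0
time_s: 13.45
position: [0.5906, -0.0531, 0.0792]
orientation: [0.0, -0.139, 0.99, -0.0]
contact_force: [0.3, -0.7, 0.4]
grip_width: -0.0001
grip_force: 0.0
```

```bash
python3 -m pendant '[[[0,0,-0.03],0],[[0,0,-0.02],0],[[0,0,0],0]]'
```

```text
time_s: 13.82
position: [0.5908, -0.0532, 0.0788]
orientation: [0.001, -0.139, 0.99, -0.0]
contact_force: [-4.8, 0.9, 11.9]
grip_width: 0.0003
grip_force: 6.3
```

Good press at 12 N. Stroke back about 13 mm, lift, and look square-on again.

```bash
python3 -m pendant '[[[0.016,-0.054,0],0],[[0.016,-0.054,0],0],[[0.016,-0.054,0],0],[[0.016,-0.054,0],0],[[0,0,0],0]]'
python3 -m pendant '[[[0,0,0.3],0],[[0,0,0.6],0],[[0,0,0.6],0],[[-0.16,0.55,0],0],[[-0.16,0.55,0],0],[[-0.16,0.55,0],0],[[0,0,0],0],[[0,0,0],0]]'
python3 - <<'E'
from h import *
o,im,d=wlook("w8",dict(stop_face=.07,gauge_line=.048,valve=.07));print(o["position"])
cv2.imwrite("pics/w8c.png",cv2.resize(im[150:260,260:420],None,fx=5,fy=5,interpolation=cv2.INTER_CUBIC)[:,:,::-1])
E
```

```text
time_s: 14.45
position: [0.5953, -0.0664, 0.0787]
orientation: [0.002, -0.139, 0.99, -0.0]
contact_force: [-3.1, -0.6, 10.4]
grip_width: -0.0001
grip_force: 5.3
time_s: 15.45
position: [0.5656, 0.0327, 0.1661]
orientation: [0.0, -0.139, 0.99, -0.0]
contact_force: [-0.1, 0.2, 0.1]
grip_width: 0.0
grip_force: 0.0
stop_face 0.83 [314.4 230.7] [0.6006 0.0411 0.07  ]
gauge_line 0.71 [313.3 218.8] [0.5975 0.0388 0.048 ]
gauge_line 0.57 [310.5 223.7] [0.6039 0.0375 0.048 ]
valve 0.87 [321.6 230.8] [0.5987 0.0481 0.07  ]
[0.56564471 0.03267907 0.16611517]
```

View pics/w8c.png

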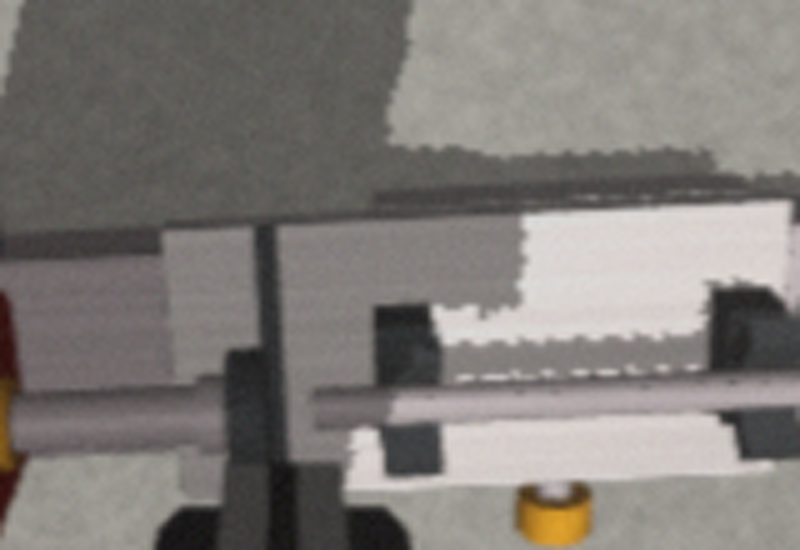

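The nose now spans columns 227–264 of the crop, the gauge line is at about 266 and the valve tip at 313. The nose edge stands over the line. Computing the residual.

```bash
python3 - <<'E'
from h import *
o=sensors.get_obs()
im=cv2.imread("pics/w8.png",0).astype(int)
for r in (200,210,224,230,236): print(r,im[r,300:328])
pt=lambda u,v,z:wonz(o,[(260+u/5)/640,(150+v/5)/400],z)
a=pt(265,235,.048);b=pt(269,335,.048)
for yaw in(16.5,17.5):
  y=np.array([-np.sin(np.radians(yaw)),np.cos(np.radians(yaw)),0]);g=(a+b)/2@y
  print(yaw,[round(1e3*(p@y-g),2) for p in (pt(264,405,.083),pt(263,358,.074),pt(227,405,.083),pt(313,406,.070),pt(165,240,.048))])
E
```

```text
200 [129 123 129 131 128 127 127 127 125 127 103  67  52  47  55  91 123 126
 130 128 130 130 127 129 129 128 126 129]
210 [129 133 129 131 131 130 130 128 129 126 122  99  54  48  49  69 102 129
 127 131 126 130 126 129 129 131 130 129]
224 [117 109 109 108  91  53  42  40  38  37  39  38  36  37  49  49  70 111
 128 124 125 130 126 126 125 125 126 127]
230 [ 97 101 101  95  83  54  42  41  46  43  48  47  42  37  42  46  64  96
 122 127 128 115 110 103 105 105 106 105]
236 [113 114 111 111  96  70  53  45  50  52  51  50  48  41  41  50  56  89
 123 125 128 123 124 118 116 119 119 120]
16.5 [np.float64(-0.38), np.float64(-0.6), np.float64(-7.45), np.float64(9.24), np.float64(-21.27)]
17.5 [np.float64(-0.57), np.float64(-0.69), np.float64(-7.64), np.float64(8.93), np.float64(-21.09)]
```

The face is within about 0.6 mm of the line, the tip is at +9 mm and unmoved, and the hand is clear. Handing in.

```bash
python3 -c "
from workcell import ticket;print(ticket.finish_job())"
```

```text
the job is handed in; nothing more can be done
None
```

I rolled the feed wheel by fingertip until the nose face stood over the gauge line, about 0.5 mm short of its middle by my last measurement; it first overran by about 4.4 mm and I rolled it back, never touching the valve, and handed in with the hand clear (no verdict was returned).

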